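# Read the label, then lift the vial carrier level off the shaker

### The arm

A 7-joint arm with a two-finger parallel gripper is mounted at the origin on the work surface. World frame = base frame: x ahead of the robot, y to its left, z up, the work surface at z = 0. Lengths are in m, angles in rad, forces in N, time in s.
With the tool pointing down it reaches from about 0.425 to 0.875 m from the base axis. Payload 4.7 kg.
Tool frame: the origin (TCP) lies on the centre line of the jaws, within the pads' length; the fingertips stand 22 mm ahead of it and the grasp point (between the pads) lies 3 mm ahead of it; z points along the fingers, y is the direction in which the jaws open and shut (so a half turn about z gives the same grasp; the last joint's range is limited). The gripper opens to 87 mm and grips with 3 to 60 N. Pads are 19 mm wide; open, the fingers measure 117 mm over their backs; the gripper's body (75 mm by 190 mm) begins 51 mm behind the grasp point.
Start: joints at [-1.207, 0.321, -0.07, 1.45, 0.023, 1.371, -0.057], TCP at [0.223, 0.611, 0.245] pointing down, gripper open.
Joint ranges: [-2.86, 2.86], [-0.3, 2.09], [-1.38, 1.24], [0.06, 2.45], [-1.56, 4.7], [0.09, 2.05], [-2.69, 2.69]. Speed limits (rad/s): [2.57, 2.57, 3.14, 3.14, 3.14, 3.14, 3.14].

### API

Orientations are given as a rotation vector (axis times angle).
In Python, from bench import ctrl, imaging, close_job, finder gives the robot as it stands. The module is installed in compiled form; this text tells all that it offers.
- The arm moves only by the shell command python3 -m jog 'ROWS' [FORCE]. ROWS is JSON, a list that holds one entry, the list of rows, each a list of 7 numbers: the shift along the tool's x, y, z in cm, then the turn, a rotation vector about the tool's x, y, z in degrees, then the finger opening in cm, from 0 to 8.7. In form: [[[dx, dy, dz, ax, ay, az, claw], ...]]. A call has 1 to 12 rows; each row shifts and turns the commanded pose from where the row before left it, along the tool's axes as they then stand; what a row does not reach is not made up. A row lasts 1/10 s, in which the tool goes at most 50 mm and 8.59 degrees, less where a joint would pass 70% of its speed; a pose out of reach is approached as far as the arm can. A call is refused whole if a number of a shift passes 5 or a number of a turn 8.59, either way. A call with a gripper value outside its range is refused whole. The fingers move at their own pace and stop on an object; FORCE is the grip in N (left out, the last holds). Time passes only in rows, so rows that do not move let the fingers close. It gives the time, the measured TCP pose, the force and the opening at its end, in the units of the state.
- ctrl.get_state(): the state, without advancing time (a new reading comes with each control period).
- imaging.get_image(name): name is "scene" or "side" or "wrist"; returns a dict with "frame" (400x640x3 uint8, red, green, blue), "intrinsics" (3x3 intrinsics, pixels), "k1" (the pictures are not rectified: a ray, as slopes to the right and down, at radius r is drawn at 1 + k1 r^2 times it, then the intrinsics apply), "pose" (4x4, takes a point from camera to world coordinates). Camera axes: x right, y down, z forward; pixel columns grow to the right and rows downward; lengths in m; the calibration is good to about 2 mm. A picture is of the moment at which its call begins. There is no depth.
- close_job(): hands the job in, once; it reports no verdict.
Trained networks look in the newest picture that a camera, given by its name, has taken for a name from the list of things; names that differ only in an ending like _2 or _b are one class to them, and where a whole thing is asked for, a point or a joint stands for the part that bears it (a point fixed in the world has none). Each returns a list of dicts, best first, with "conf" (0 to 1); they miss things now and then, are a little off and sometimes report something else, mostly with a low value. They report only what shows in the picture. A call takes as long as a camera call.
- finder.trace(label, camera): "region" (400x640 bool, what is visible of it) and "point" ([row, column] as shares, 0 to 1, of the picture: columns of its width, rows of its height, amid what is visible of it).
- finder.spot_point(label, camera): "point" ([row, column] as shares, 0 to 1, of the picture: columns of its width, rows of its height: a listed point, or the origin of a listed thing).
The state is a dict: "time": time; "joint_positions": joint angles; "qd": joint speeds; "joint_torque": joint torques, N m; "position": TCP position; "tool_rot": TCP orientation; "ft_force": force on the tool from outside, world axes, zero at the start; "torque": the same for the moment, N m; "grip_width": opening from 0.0 (shut) to 1.0 (fully open).
Only numpy, scipy, OpenCV 4.12 (cv2) and the standard library are available. Lean on these libraries where they do the work, as an engineer would, in place of code of your own. Each camera call takes 0.05 s, during which the arm holds its last target. There are 200 camera calls.

### The job

Take the code reader out of its stand, hold it still for about two seconds pointing straight down at the middle of the vial carrier's label with its window about 70 mm above the label, then stand it back in its stand and let go. Then take the vial carrier by its T handle, lift it straight up until its underside is about 100 mm above the shaker's platform, and finish while holding it there, level and still, with all three vials in their pockets. Leave the glassware and other things on the bench where they are.

Things in the scene. Friction and masses are not known exactly. Their poses are not given: they have to be found in the camera images.
- reader: hand-held code reader: upright pale block 32 x 26 mm (x by y) and 125 mm tall, dark window in its underside, about 0.12 kg; it stands window down in the stand, its upper 80 mm free. Origin at the centre of the underside (the window), z up along the block. Grip it across its 26 mm (its y) in the upper 60 mm
- spot (a point): the reader's reading point, 70 mm straight out of its window (70 mm below its underside along the reader's own axis)
- stand: fixed stand of the reader: 100 x 90 x 6 mm aluminium foot plate carrying an open grey socket, outside 52 x 46 mm, inside 42 x 36 mm (x by y), floor 6 mm and rim 50 mm above the table. Origin at the table, on the socket's axis, x and y along the socket's sides; the reader starts with the same yaw, about centred
- shaker: fixed slim bench shaker, switched off: white body 230 x 200 mm, steel platform 50 mm above the table with a rim 6 mm higher round it. Origin at the table under the platform's centre
- shaker_top (a point): centre of the shaker platform's top face, 50 mm above the table
- carrier: white vial carrier standing loose on the shaker's platform, about 0.3 kg without vials: block 84 x 84 x 26 mm with four pockets (25 mm across, floor 6 mm above the underside, centres at x and y = +-23.5 mm), a low ledge 8 mm thick on its -x side out to x = -83 mm (44 mm wide) with the label, and an aluminium T handle in the middle. Origin at the centre of the block's underside, z up
- label (a point): middle of the label, a white 34 mm square with a dark code, lying flat face up on the carrier's ledge, at (-62, 0, 8) mm in the carrier's frame
- handle (a point): centre of the T handle's crossbar, 105 mm above the carrier's underside: bar 50 mm long along the carrier's x, 12 mm wide along its y, 14 mm high, on a 10 mm post. Grip it across the 12 mm, at the middle
- vial0: amber glass vial with black cap, 22 mm diameter, 60 mm tall, about 30 g, standing loose in the carrier pocket at (-23.5, +23.5) mm, its top 66 mm above the carrier's underside; origin at the centre of its underside
- vial1: amber glass vial with black cap, 22 mm diameter, 60 mm tall, about 30 g, standing loose in the carrier pocket at (+23.5, -23.5) mm, its top 66 mm above the carrier's underside; origin at the centre of its underside
- vial2: amber glass vial with black cap, 22 mm diameter, 60 mm tall, about 30 g, standing loose in the carrier pocket at (+23.5, +23.5) mm, its top 66 mm above the carrier's underside; origin at the centre of its underside
- beaker: bystander: glass beaker, 68 mm across, 90 mm tall, near the stand; origin under its centre
- dishes: bystander: stack of clear dishes, 90 mm across, 44 mm tall, near the stand; origin under its centre
- flask: bystander: conical glass flask, 82 mm across at the foot, 126 mm tall, behind the shaker; origin under its centre
- bottle: bystander: white bottle, 64 mm across, 135 mm tall, behind the shaker; origin under its centre
- spatula: bystander: slim steel laboratory spatula 145 mm long, 6 mm high, lying on the robot's side of the stand

How it is judged:
On the way, in this order (a step that is already met when the one before it is completed fails the run):
1. the reader is held still, pointing down, with its reading point on the label, for one second, the carrier still standing in place (x of spot in the frame of label between -0.016 and 0.016 m and y of spot in the frame of label between -0.016 and 0.016 m and z of spot in the frame of label between -0.03 and 0.03 m and angle between reader's own z axis and vertical below 0.3 rad and linear speed of reader below 0.04 m/s and angular speed of reader below 0.4 rad/s and contact force between the fingers and reader above 0.5 N and distance of carrier from where it was at the start of the episode below 0.02 m), for 1 s.
2. the reader stands in its stand again, let go (x of reader in the frame of stand between -0.012 and 0.012 m and y of reader in the frame of stand between -0.012 and 0.012 m and z of reader in the frame of stand below 0.014 m and angle between reader's own z axis and vertical below 0.15 rad and contact force between the fingers and reader below 0.05 N and linear speed of reader below 0.03 m/s), for 0.2 s.
3. the carrier hangs from the gripper, clear of the platform (z of carrier in the frame of shaker_top above 0.03 m and contact force between carrier and shaker below 0.05 N and contact force between the fingers and carrier above 0.5 N), for 0.2 s.
At the end, for the whole second after the job is handed in: Carrier held in the gripper over the shaker (within 120 mm), touching nothing else, underside 60-150 mm above the platform, tilt under 0.1 rad, under 0.03 m/s and 0.2 rad/s; vials in the pockets, within 0.2 rad of upright; reader in its stand, within 12 mm and 0.15 rad (z of carrier in the frame of shaker_top between 0.06 and 0.15 m and angle between carrier's own z axis and vertical below 0.1 rad and linear speed of carrier below 0.03 m/s and angular speed of carrier below 0.2 rad/s and contact force between the fingers and carrier above 1 N and contact force between carrier and shaker below 0.05 N and contact force between carrier and stand below 0.05 N and horizontal distance between carrier and shaker_top below 0.12 m and contact force between carrier and beaker below 0.05 N and contact force between carrier and dishes below 0.05 N and contact force between carrier and flask below 0.05 N and contact force between carrier and bottle below 0.05 N and contact force between carrier and spatula below 0.05 N and z of vial0 in the frame of carrier between 0 and 0.014 m and x of vial0 in the frame of carrier between -0.035 and 0.035 m and y of vial0 in the frame of carrier between -0.035 and 0.035 m and angle between each of vial0, vial1, vial2's own z axis and vertical below 0.2 rad and z of vial1 in the frame of carrier between 0 and 0.014 m and x of vial1 in the frame of carrier between -0.035 and 0.035 m and y of vial1 in the frame of carrier between -0.035 and 0.035 m and z of vial2 in the frame of carrier between 0 and 0.014 m and x of vial2 in the frame of carrier between -0.035 and 0.035 m and y of vial2 in the frame of carrier between -0.035 and 0.035 m and x of reader in the frame of stand between -0.012 and 0.012 m and y of reader in the frame of stand between -0.012 and 0.012 m and z of reader in the frame of stand below 0.014 m and angle between reader's own z axis and vertical below 0.15 rad); the arm keeps its last pose, push and grip.
It fails at once if a bystander is moved more than 30 mm (distance of any of beaker, dishes, flask, bottle, spatula from where it was at the start of the episode above 0.03 m).
It fails at once if the carrier is tipped more than 0.35 rad (angle between carrier's own z axis and vertical above 0.35 rad).
It also fails if it takes over 69 s, if anything falls off the work surface, if the arm or the gripper's body presses on something with over 40 N, if the wrist force passes 120 N, or if a joint passes its speed limit or range.

## Working session

There is one attempt and no reset: what is moved stays moved. The work goes in short steps, Python scripts to look and compute and a shell command to move; the robot and the scene stay as the last step left them, time stands still between calls to the robot, and variables do not carry over. Pictures are saved under pics/ and viewed, about 8 in all and at most 12, crops included, and the job is handed in when it is done.

```bash
mkdir -p pics; cat > h.py <<'E'
import numpy as np, cv2
from scipy.spatial.transform import Rotation as R
from bench import ctrl, imaging, finder
def ray(im,p):
    K=im["intrinsics"];k=im["k1"];P=np.array(im["pose"])
    x=(p[0]-K[0][2])/K[0][0]; y=(p[1]-K[1][2])/K[1][1]
    rd=np.hypot(x,y); r=rd
    for _ in range(30): r=rd/(1+k*r*r)
    s=r/rd if rd>0 else 1
    d=P[:3,:3]@np.array([x*s,y*s,1]); return P[:3,3],d/np.linalg.norm(d)
def onz(im,p,z):
    o,d=ray(im,p); return o+d*(z-o[2])/d[2]
def proj(im,X):
    P=np.array(im["pose"]);c=P[:3,:3].T@(np.array(X)-P[:3,3]);u=c[:2]/c[2];u=u*(1+im["k1"]*(u@u))
    K=im["intrinsics"];return np.array([K[0][0]*u[0]+K[0][2],K[1][1]*u[1]+K[1][2]])
def tri(rs):
    A=0;b=0
    for o,d in rs:
        M=np.eye(3)-np.outer(d,d);A=A+M;b=b+M@o
    return np.linalg.solve(A,b)
def save(im,n): cv2.imwrite("pics/"+n,cv2.cvtColor(im["frame"],cv2.COLOR_RGB2BGR))
def sp(l,c):
    r=finder.spot_point(l,c)
    return [(round(x["conf"],2),np.round([x["point"][1]*640,x["point"][0]*400],1)) for x in r[:2]]
E
python3 - <<'E'
from h import *
s=ctrl.get_state();print(s["position"],s["tool_rot"],s["time"],R.from_rotvec(s["tool_rot"]).as_matrix().round(3))
ims={}
for c in("scene","side","wrist"):
    ims[c]=imaging.get_image(c);save(ims[c],c+"0.png");print(c,np.round(ims[c]["pose"],3).tolist(),ims[c]["k1"])
for l in["reader","stand","shaker_top","carrier","label","handle","vial0","beaker","dishes","flask","bottle","spatula"]:
    rs=[];o=l
    for c in("scene","side"):
        q=sp(l,c);o+=f" {c}{[(a,b.tolist()) for a,b in q]}"
        if q: rs.append(ray(ims[c],q[0][1]))
    print(o, tri(rs).round(3) if len(rs)==2 else "")
print(ctrl.get_state()["time"])
E
```

```text
[0.22264031 0.61014602 0.24345483] [-5.46495211e-01 -3.09348398e+00  2.94581216e-03] 0.0 [[-0.939  0.343 -0.001]
 [ 0.343  0.939 -0.002]
 [-0.    -0.002 -1.   ]]
scene [[0.433, 0.534, -0.726, 1.257], [0.901, -0.266, 0.342, -0.295], [-0.01, -0.802, -0.597, 0.673], [0.0, 0.0, 0.0, 1.0]] -0.051214877098045584
side [[-0.974, -0.166, 0.152, 0.393], [-0.224, 0.656, -0.721, 0.893], [0.02, -0.736, -0.676, 0.872], [0.0, 0.0, 0.0, 1.0]] -0.0014718502019094555
wrist [[0.343, 0.912, 0.226, 0.161], [0.939, -0.333, -0.084, 0.632], [-0.002, 0.241, -0.971, 0.384], [0.0, 0.0, 0.0, 1.0]] 0.011842286788036756
reader scene[(0.82, [236.1, 248.0])] side[(0.58, [349.6, 169.3])] [ 0.526 -0.197 -0.003]
stand scene[(0.89, [238.3, 248.9])] side[(0.56, [343.1, 171.2])] [ 0.539 -0.19  -0.002]
shaker_top scene[(0.83, [390.0, 191.4]), (0.31, [396.0, 194.5])] side[(0.22, [323.0, 141.9])] [0.626 0.093 0.216]
carrier scene[(0.89, [396.5, 194.9])] side[(0.88, [289.7, 277.3])] [0.577 0.252 0.05 ]
label scene[(0.96, [385.6, 180.2]), (0.72, [206.0, 283.1])] side[(0.79, [318.7, 285.1])] [0.511 0.26  0.055]
handle scene[(0.92, [401.1, 162.6]), (0.18, [209.1, 282.1])] side[(0.76, [291.8, 244.6])] [0.572 0.254 0.152]
vial0 scene[(0.66, [393.8, 201.2]), (0.59, [398.9, 192.8])] side[(0.64, [294.1, 287.4]), (0.63, [239.1, 252.4])] [0.567 0.253 0.021]
beaker scene[(0.68, [278.7, 236.6])] side[(0.73, [339.0, 201.4])] [ 0.528 -0.078 -0.014]
dishes scene[(0.65, [206.0, 279.3])] side[(0.61, [321.2, 141.8])] [ 0.623 -0.286  0.016]
flask scene[(0.58, [439.3, 237.3])] side[(0.72, [218.8, 293.7]), (0.65, [341.2, 170.3])] [ 0.724  0.29  -0.003]
bottle scene[(0.82, [397.4, 253.5]), (0.24, [215.4, 226.2])] side[(0.57, [237.6, 252.2]), (0.55, [279.1, 266.7])] [ 0.724  0.163 -0.007]
spatula scene[(0.59, [217.0, 225.3])] side[(0.74, [322.3, 145.2]), (0.65, [339.1, 196.8])] [ 0.584 -0.212  0.092]
1.35
```

```bash
python3 - <<'E'
import cv2,numpy as np
a=cv2.imread("pics/scene0.png");b=cv2.imread("pics/side0.png")
a=cv2.resize(a[110:340,140:500],None,fx=1.1,fy=1.1*1.1);b=cv2.resize(b[80:340,160:440],None,fx=1.25,fy=1.25*0.86)
h=max(a.shape[0],b.shape[0])
f=lambda i:cv2.copyMakeBorder(i,0,h-i.shape[0],0,0,cv2.BORDER_CONSTANT)
cv2.imwrite("pics/c0.png",np.hstack([f(a),f(b)]))
E
```

```text
(no output)
```

View pics/c0.png

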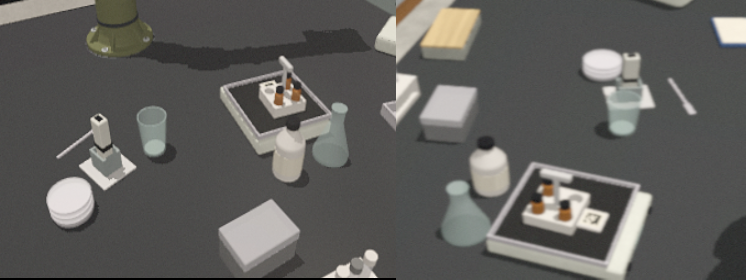

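View pics/side0.png

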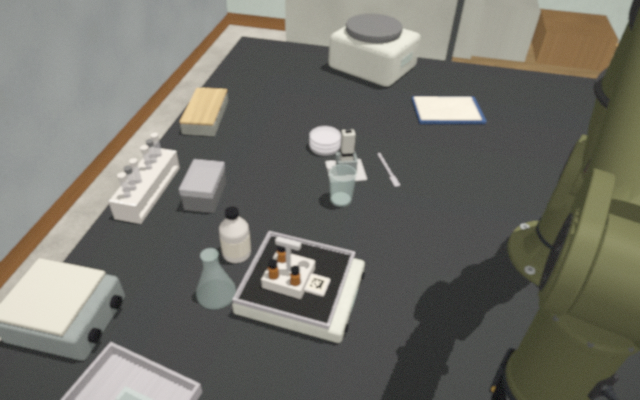

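The scene view shows the stand with the reader centre-left, the beaker next to it and the dishes in front. The carrier stands on the shaker with its label toward the robot. The detections match this: stand about (0.53, -0.19), carrier about (0.577, 0.253). I'll move over the carrier and look from near.

```bash
python3 -m jog '[[[-3.2,-2,-0.9,0,0,0,8.7],[-3.2,-2,-0.9,0,0,0,8.7],[-3.2,-2,-0.9,0,0,0,8.7],[-3.2,-2,-0.9,0,0,0,8.7],[-3.2,-2,-0.9,0,0,0,8.7],[-3.2,-2,-0.9,0,0,0,8.7],[-3.2,-2,-0.9,0,0,0,8.7],[-3.2,-2,-0.9,0,0,0,8.7],[-3.2,-2,-0.9,0,0,0,8.7],[-3.2,-2,-0.9,0,0,0,8.7],[-3.2,-2,-0.9,0,0,-7,8.7],[-3.2,-2,-0.9,0,0,-7,8.7]]]' 20
python3 -m jog '[[[0,0,0,0,0,0,8.7],[0,0,0,0,0,0,8.7],[0,0,0,0,0,0,8.7]]]'
python3 - <<'E'
from h import *
s=ctrl.get_state();M=R.from_rotvec(s["tool_rot"]).as_matrix();print(s["position"],M.round(3).tolist(),s["ft_force"],np.round(s["joint_positions"],2))
im=imaging.get_image("wrist");save(im,"w1.png")
for l,z in[("carrier",.05),("label",.058),("handle",.155),("flask",0),("bottle",0)]:
    q=sp(l,"wrist");print(l,[(a,b.tolist(),onz(im,b,z).round(4)) for a,b in q])
for l in ["vial0"]:
    for x in finder.spot_point(l,"wrist"): b=[x["point"][1]*640,x["point"][0]*400];print(x["conf"],onz(im,b,.056).round(4))
E
```

```text
time: 2.55
position: [0.5053, 0.2551, 0.3535]
tool_rot: [0.158, 3.137, 0.001]
ft_force: [1.3, 1.2, 0.5]
grip_width: 0.999
time: 2.85
position: [0.5038, 0.2579, 0.3522]
tool_rot: [-0.164, -3.136, -0.001]
ft_force: [0.6, 0.5, 0.4]
grip_width: 1.0
[0.50378365 0.25789732 0.35222912] [[-0.995, 0.104, -0.001], [0.104, 0.995, 0.001], [0.001, 0.0, -1.0]] [0.55074396 0.49720038 0.35998377] [-0.73  0.11  0.23  1.5  -0.03  1.54  0.97]
carrier [(0.95, [320.5, 223.3], array([0.5824, 0.2499, 0.05  ]))]
label [(0.56, [321.0, 180.9], array([0.5176, 0.2574, 0.058 ]))]
handle [(0.78, [321.5, 248.4], array([0.5787, 0.2513, 0.155 ])), (0.42, [338.1, 234.9], array([0.5642, 0.2719, 0.155 ]))]
flask [(0.89, [349.9, 289.3], array([0.7237, 0.2867, 0.    ]))]
bottle [(0.79, [280.3, 296.6], array([0.725 , 0.1643, 0.    ]))]
0.67 [0.5494 0.2746 0.056 ]
0.62 [0.6008 0.2192 0.056 ]
0.58 [0.6001 0.2689 0.056 ]
```

View pics/w1.png

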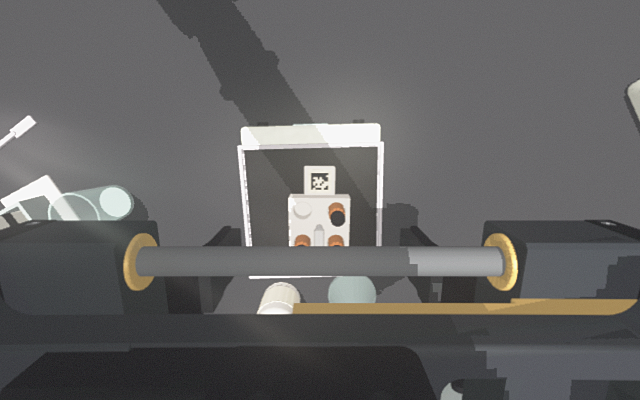

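The wrist view shows the carrier nearly aligned with the tool, label at (320,181), one vial at (337,215). Its yaw is about -6.5°, and the label is near (0.515, 0.258). Next I'll look at the stand from above.

```bash
python3 -m jog '[[[-0.27,-3.7,0,0,0,0,8.7],[-0.27,-3.7,0,0,0,0,8.7],[-0.27,-3.7,0,0,0,0,8.7],[-0.27,-3.7,0,0,0,0,8.7],[-0.27,-3.7,0,0,0,0,8.7],[-0.27,-3.7,0,0,0,0,8.7],[-0.27,-3.7,0,0,0,0,8.7],[-0.27,-3.7,0,0,0,0,8.7],[-0.27,-3.7,0,0,0,0,8.7],[-0.27,-3.7,0,0,0,0,8.7],[-0.27,-3.7,0,0,0,0,8.7],[-0.27,-3.7,0,0,0,0,8.7]]]'
python3 -m jog '[[[0,0,0,0,0,0,5.5],[0,0,0,0,0,0,5.5],[0,0,0,0,0,0,5.5]]]'
python3 - <<'E'
from h import *
s=ctrl.get_state();M=R.from_rotvec(s["tool_rot"]).as_matrix();print(s["position"],M.round(3).tolist(),np.round(s["joint_positions"],2))
im=imaging.get_image("wrist");save(im,"w2.png")
for l,z in[("reader",.006),("stand",0),("beaker",0),("dishes",0),("spatula",0)]:
    q=sp(l,"wrist");print(l,[(a,b.tolist(),onz(im,b,z).round(4)) for a,b in q])
f=im["frame"];cv2.imwrite("pics/w2c.png",cv2.resize(cv2.cvtColor(f,cv2.COLOR_RGB2BGR)[80:280,200:460],None,fx=3,fy=3))
E
```

```text
time: 4.4
position: [0.49, -0.1896, 0.3528]
tool_rot: [0.165, 3.136, 0.001]
ft_force: [0.3, -0.4, -0.2]
grip_width: 1.001
time: 4.7
position: [0.4906, -0.1868, 0.3524]
tool_rot: [-0.162, -3.137, -0.001]
ft_force: [0.2, 0.9, 0.1]
grip_width: 0.809
[ 0.49056803 -0.18684457  0.3524229 ] [[-0.995, 0.103, -0.0], [0.103, 0.995, 0.001], [0.0, 0.001, -1.0]] [-0.33  0.01  0.65  1.6  -0.    1.54  1.79]
reader [(0.72, [393.4, 181.2], array([ 0.5265, -0.0746,  0.006 ])), (0.6, [320.1, 197.7], array([ 0.5411, -0.1923,  0.006 ]))]
stand [(0.87, [320.5, 192.6], array([ 0.5342, -0.1909,  0.    ]))]
beaker [(0.94, [390.6, 183.8], array([ 0.5315, -0.0779,  0.    ]))]
dishes [(0.9, [266.4, 246.1], array([ 0.6163, -0.2909,  0.    ]))]
spatula [(0.91, [288.9, 126.6], array([ 0.4263, -0.2283,  0.    ]))]
```

View pics/w2c.png

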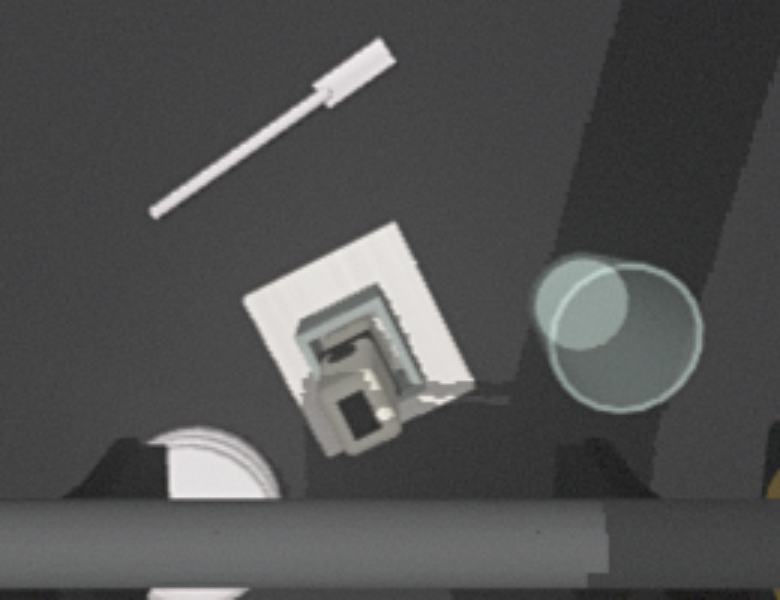

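The crop shows the foot plate with corners at about (245,299), (397,223), (475,383), (325,458), the reader leaning away from view by perspective with its top at about (360,413), the beaker to the right, and the spatula toward the robot.

```bash
python3 - <<'E'
from h import *
im=imaging.get_image("wrist")
c=np.array([[245,299],[397,223],[475,383],[325,458]])/3+[200,80]
P=np.array([onz(im,p,.006)[:2] for p in c]);print(P.round(4).tolist(),P.mean(0))
for i in range(4):
    d=P[(i+1)%4]-P[i];print(np.hypot(*d).round(4),np.degrees(np.arctan2(d[1],d[0])).round(1))
print("top",onz(im,np.array([360,413])/3+[200,80],.131))
E
```

```text
[[0.5056, -0.2504], [0.4745, -0.1673], [0.5638, -0.1337], [0.5977, -0.2186]] [ 0.53541686 -0.19251715]
0.0888 110.6
0.0955 20.6
0.0914 -68.2
0.0974 -161.0
top [ 0.53594023 -0.19285518  0.131     ]
```

```bash
python3 -m jog '[[[0,0,0,0,0,-6.6,5.5],[0,0,0,0,0,-6.6,5.5],[0,0,0,0,0,-6.6,5.5],[0,0,0,0,0,-6.6,5.5],[-2,-1,0,0,0,0,5.5],[-2,-1.1,0,0,0,0,5.5],[0,0,4,0,0,0,5.5],[0,0,4,0,0,0,5.5],[0,0,4,0,0,0,5.5],[0,0,3,0,0,0,5.5],[0,0,0,0,0,0,5.5],[0,0,0,0,0,0,5.5]]]'
python3 - <<'E'
from h import *
s=ctrl.get_state();M=R.from_rotvec(s["tool_rot"]).as_matrix();p=s["position"];print(p,M.round(3).tolist(),np.round(s["joint_positions"],2),s["grip_width"])
im=imaging.get_image("wrist");sc=imaging.get_image("scene")
d=np.array([0.5355,-0.1925,.111])-p;print("to go tool cm",(M.T@d*100).round(2))
f=im["frame"].copy()
for X in [p+M@[0,0,.003], [0.5355,-0.1925,.131]]:
    u=proj(im,X);print(u);cv2.circle(f,(int(u[0]),int(u[1])),3,(255,0,0),-1)
g=cv2.resize(sc["frame"][130:300,180:330],None,fx=2.35,fy=2.35)
out=np.hstack([cv2.resize(f[:,100:540],None,fx=1,fy=1),g[:400]]) if g.shape[0]>=400 else f
cv2.imwrite("pics/w3.png",cv2.cvtColor(out,cv2.COLOR_RGB2BGR))
E
```

```text
time: 6.25
position: [0.5353, -0.1941, 0.2032]
tool_rot: [0.556, -3.092, 0.0]
ft_force: [0.9, 0.0, 0.7]
grip_width: 0.63
[ 0.53528461 -0.19406187  0.20317919] [[-0.937, -0.348, -0.0], [-0.348, 0.937, -0.0], [0.0, -0.0, -1.0]] [-0.28  0.2   0.66  1.73 -0.13  1.25  2.34] 0.630337629166058
to go tool cm [-0.08  0.14  9.22]
[320.66061861 259.19337506]
[322.49434261 219.00590243]
```

View pics/w3.png

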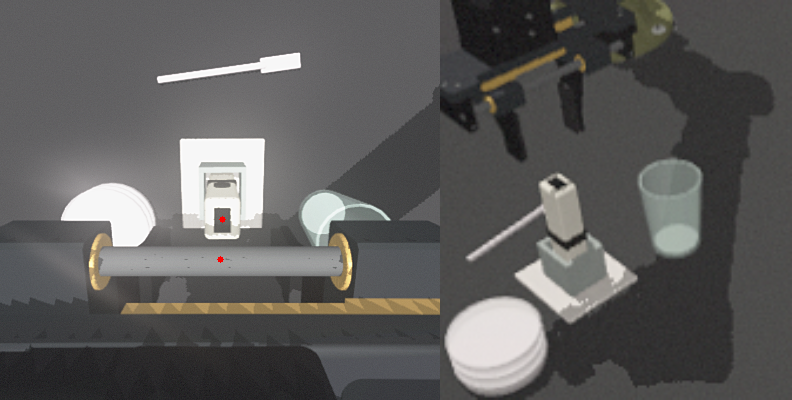

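The wrist view shows the plate and reader squared up with the tool. The predicted top point (222,219) falls on the reader's top, centred between the fingers. I'll descend and grip.

```bash
python3 -m jog '[[[-0.1,0.1,3,0,0,0,5.5],[0,0,3,0,0,0,5.5],[0,0,2.2,0,0,0,5.5],[0,0,1,0,0,0,5.5],[0,0,0,0,0,0,5.5],[0,0,0,0,0,0,5.5],[0,0,0,0,0,0,2],[0,0,0,0,0,0,2],[0,0,0,0,0,0,2],[0,0,0,0,0,0,2],[0,0,0,0,0,0,2],[0,0,0,0,0,0,2]]]' 25
python3 -m jog '[[[0,0,0,0,0,0,2],[0,0,0,0,0,0,2],[0,0,-1,0,0,0,2],[0,0,-1,0,0,0,2],[0,0,-2,0,0,0,2],[0,0,-3,0,0,0,2],[0,0,-4,0,0,0,2],[0,0,-4,0,0,0,2],[0,0,-4,0,0,0,2],[0,0,-3,0,0,0,2],[0,0,0,0,0,0,2],[0,0,0,0,0,0,2]]]'
python3 - <<'E'
from h import *
s=ctrl.get_state();M=R.from_rotvec(s["tool_rot"]).as_matrix();p=s["position"];print(p,s["ft_force"],s["grip_width"]*87)
sc=imaging.get_image("scene");sd=imaging.get_image("side")
a=cv2.resize(sc["frame"][80:280,180:340],None,fx=2.4,fy=2.4);b=cv2.resize(sd["frame"][60:260,270:430],None,fx=2.4,fy=2.4)
cv2.imwrite("pics/w4.png",cv2.cvtColor(np.hstack([a,b]),cv2.COLOR_RGB2BGR))
tgt=np.array([0.515,0.258,.058+.075+.105])
print((M.T@(tgt-p)*100).round(2))
E
```

```text
time: 7.55
position: [0.5358, -0.1928, 0.1108]
tool_rot: [-0.555, 3.092, 0.0]
ft_force: [0.0, 0.9, 1.6]
grip_width: 0.292
time: 8.75
position: [0.5356, -0.193, 0.3312]
tool_rot: [-0.555, 3.091, -0.0]
ft_force: [-0.3, -0.2, -2.8]
grip_width: 0.298
[ 0.53561493 -0.19302742  0.33123246] [-0.25918526 -0.15076395 -2.77607089] 25.891929230888746
[-13.73  43.01   9.32]
```

View pics/w4.png

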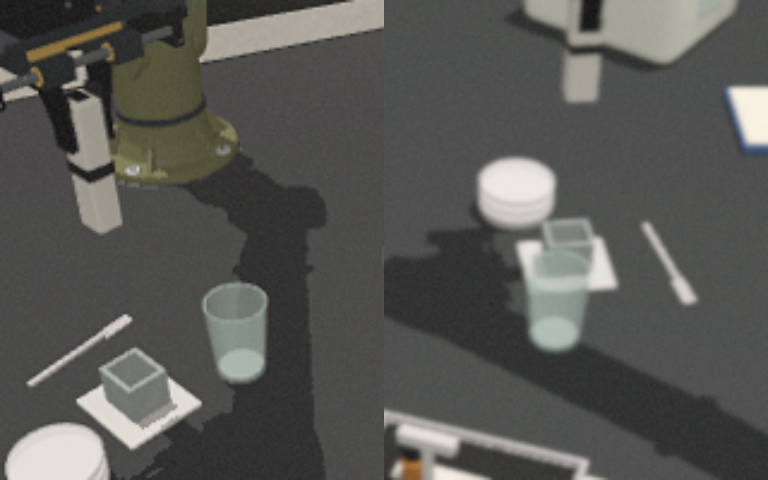

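The reader hangs straight in the fingers and the stand is empty. Next I'll carry it over to the label.

```bash
python3 -m jog '[[[-0.6,1.8,0,0,0,0,2],[-1.15,3.6,0,0,0,0,2],[-1.25,3.9,0,0,0,0,2],[-1.25,3.9,0,0,0,0,2],[-1.25,3.9,0,0,0,0,2],[-1.25,3.9,0,0,0,0,2],[-1.25,3.9,0,0,0,0,2],[-1.25,3.9,0,0,0,0,2],[-1.25,3.9,0,0,0,0,2],[-1.25,3.9,0,0,0,0,2],[-1.15,3.6,0,0,0,0,2],[-0.8,2.6,0,0,0,0,2]]]'
python3 -m jog '[[[0,0,0,0,0,6.75,2],[0,0,0,0,0,6.75,2],[0,0,0,0,0,6.75,2],[0,0,0,0,0,6.75,2],[0,0,0,0,0,0,2],[0,0,0,0,0,0,2],[0,0,0,0,0,0,2]]]'
python3 - <<'E'
from h import *
s=ctrl.get_state();M=R.from_rotvec(s["tool_rot"]).as_matrix();p=s["position"];print(p,M.round(3).tolist(),s["grip_width"]*87)
ims={c:imaging.get_image(c) for c in("scene","side","wrist")}
for c in ims:
    for l,z in[("label",.058),("handle",.155),("carrier",.05)]:
        print(c,l,[(a,b.tolist(),onz(ims[c],b,z).round(4)) for a,b in sp(l,c)])
f=ims["wrist"]["frame"].copy()
sc=ims["scene"]["frame"][60:260,320:480];sd=ims["side"]["frame"][160:360,210:370]
out=np.hstack([cv2.resize(x,None,fx=2,fy=2) for x in (sc,sd)])
out=np.hstack([out[:,:],cv2.resize(f[100:300,280:360],None,fx=2,fy=2)])
cv2.imwrite("pics/w5.png",cv2.cvtColor(out,cv2.COLOR_RGB2BGR))
E
```

```text
time: 10.05
position: [0.5135, 0.2591, 0.3283]
tool_rot: [0.559, -3.088, 0.001]
ft_force: [-0.2, -0.6, -1.0]
grip_width: 0.297
time: 10.75
position: [0.5149, 0.256, 0.3299]
tool_rot: [-0.179, -3.136, 0.001]
ft_force: [-0.4, 0.8, -1.8]
grip_width: 0.294
[0.5149358  0.25599965 0.32992307] [[-0.994, 0.114, -0.001], [0.114, 0.994, -0.001], [0.001, -0.001, -1.0]] 25.59789940989143
scene label [(0.89, [385.9, 180.9], array([0.5175, 0.2567, 0.058 ]))]
scene handle [(0.65, [399.9, 162.9], array([0.5804, 0.2482, 0.155 ]))]
scene carrier [(0.66, [394.3, 195.9], array([0.58  , 0.2438, 0.05  ])), (0.27, [398.8, 162.5], array([0.4397, 0.3566, 0.05  ]))]
side label [(0.72, [343.6, 170.2], array([ 0.5297, -0.1176,  0.058 ])), (0.58, [317.6, 282.8], array([0.5145, 0.2571, 0.058 ]))]
side handle [(0.75, [289.2, 243.2], array([0.5747, 0.2515, 0.155 ]))]
side carrier [(0.71, [288.1, 277.2], array([0.5786, 0.2512, 0.05  ]))]
wrist label [(0.93, [320.9, 174.1], array([0.5159, 0.2565, 0.058 ]))]
wrist handle []
wrist carrier []
```

View pics/w5.png

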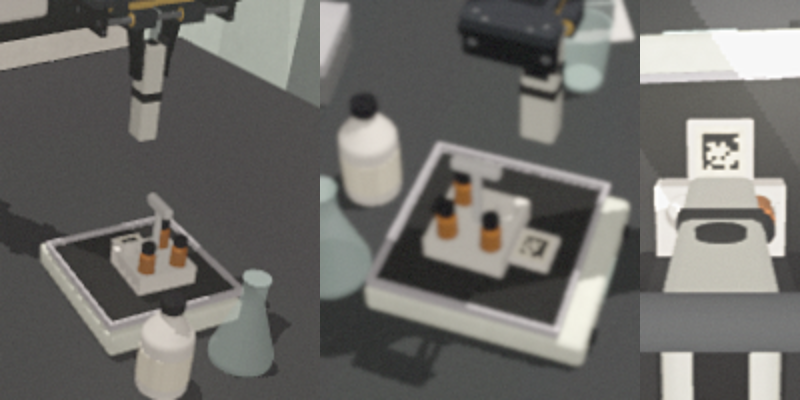

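All three cameras agree on the label at (0.516, 0.257), and the tool is right above it. I'll descend 9.5 cm and hold.

```bash
python3 -m jog '[[[0,0.1,1,0,0,0,2],[0,0,2,0,0,0,2],[0,0,2.5,0,0,0,2],[0,0,2,0,0,0,2],[0,0,1.3,0,0,0,2],[0,0,0.7,0,0,0,2],[0,0,0,0,0,0,2],[0,0,0,0,0,0,2],[0,0,0,0,0,0,2],[0,0,0,0,0,0,2],[0,0,0,0,0,0,2],[0,0,0,0,0,0,2]]]'
python3 - <<'E'
from h import *
print(ctrl.get_state()["position"])
ims={c:imaging.get_image(c) for c in("scene","side")}
sc=ims["scene"]["frame"][60:260,320:480];sd=ims["side"]["frame"][160:360,210:370]
for l,z in[("label",.058),("reader",.13)]:
  print(l,[(c,onz(ims[c],b,z).round(4)) for c in ims for a,b in sp(l,c)[:1]])
out=np.hstack([cv2.resize(x,None,fx=2,fy=2) for x in (sc,sd)])
cv2.imwrite("pics/w6.png",cv2.cvtColor(out,cv2.COLOR_RGB2BGR))
E
python3 -m jog '[[[0,0,0,0,0,0,2],[0,0,0,0,0,0,2],[0,0,0,0,0,0,2],[0,0,0,0,0,0,2],[0,0,0,0,0,0,2],[0,0,0,0,0,0,2],[0,0,0,0,0,0,2],[0,0,0,0,0,0,2],[0,0,0,0,0,0,2],[0,0,0,0,0,0,2],[0,0,0,0,0,0,2],[0,0,0,0,0,0,2]]]'
```

```text
time: 12.55
position: [0.5154, 0.2572, 0.2359]
tool_rot: [0.182, 3.136, 0.001]
ft_force: [-0.0, 0.5, -1.1]
grip_width: 0.295
[0.51542831 0.25719127 0.2359202 ]
label [('scene', array([0.5104, 0.2528, 0.058 ])), ('side', array([0.5124, 0.2589, 0.058 ]))]
reader [('scene', array([0.518 , 0.2547, 0.13  ])), ('side', array([0.5128, 0.2613, 0.13  ]))]
time: 14.05
position: [0.5153, 0.2571, 0.2356]
tool_rot: [0.182, 3.136, 0.0]
ft_force: [0.5, -1.0, -1.0]
grip_width: 0.297
```

View pics/w6.png

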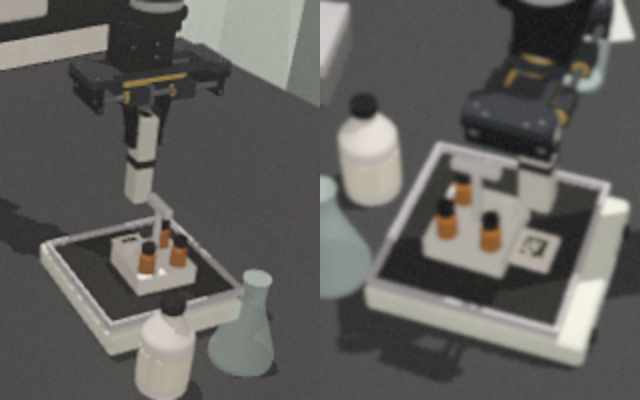

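The reader is held steady above the label, carrier undisturbed; the hold has lasted over 2 s. Now I'll raise it and go back to the stand.

```bash
python3 -m jog '[[[0,0,0,0,0,0,2],[0,0,0,0,0,0,2],[0,0,-1,0,0,0,2],[0,0,-2,0,0,0,2],[0,0,-3,0,0,0,2],[0,0,-2.5,0,0,0,2],[0,0,-1,0,0,0,2],[0,0,0,0,0,-6.75,2],[0,0,0,0,0,-6.75,2],[0,0,0,0,0,-6.75,2],[0,0,0,0,0,-6.75,2],[0,0,0,0,0,0,2]]]'
python3 -m jog '[[[0.6,-1.8,0,0,0,0,2],[1.15,-3.6,0,0,0,0,2],[1.25,-3.9,0,0,0,0,2],[1.25,-3.9,0,0,0,0,2],[1.25,-3.9,0,0,0,0,2],[1.25,-3.9,0,0,0,0,2],[1.25,-3.9,0,0,0,0,2],[1.25,-3.9,0,0,0,0,2],[1.25,-3.9,0,0,0,0,2],[1.25,-3.9,0,0,0,0,2],[1.15,-3.6,0,0,0,0,2],[0.8,-2.6,0,0,0,0,2]]]'
python3 -m jog '[[[0,0,0,0,0,0,2],[0,0,0,0,0,0,2],[0,0,0,0,0,0,2],[0,0,0,0,0,0,2]]]'
python3 - <<'E'
from h import *
s=ctrl.get_state();M=R.from_rotvec(s["tool_rot"]).as_matrix();p=s["position"];print(p,M.round(3).tolist(),s["grip_width"]*87,s["ft_force"])
print((M.T@(np.array([.5357,-.1928,.1108])-p)*100).round(2))
E
```

```text
time: 15.25
position: [0.5151, 0.257, 0.3302]
tool_rot: [0.556, -3.091, 0.0]
ft_force: [0.1, -0.0, -1.6]
grip_width: 0.298
time: 16.45
position: [0.5338, -0.1967, 0.3308]
tool_rot: [0.544, -3.094, 0.002]
ft_force: [-0.3, 0.3, -2.1]
grip_width: 0.297
time: 16.85
position: [0.5358, -0.1904, 0.3305]
tool_rot: [-0.558, 3.092, 0.001]
ft_force: [-1.6, 0.0, -1.6]
grip_width: 0.296
[ 0.53584365 -0.19038725  0.33048783] [[-0.937, -0.35, -0.0], [-0.35, 0.937, 0.001], [-0.0, 0.001, -1.0]] 25.734478177083883 [-1.57375033  0.0120088  -1.61504465]
[ 0.1  -0.24 21.97]
```

```bash
python3 -m jog '[[[0.1,-0.24,1,0,0,0,2],[0,0,3,0,0,0,2],[0,0,4,0,0,0,2],[0,0,3,0,0,0,2],[0,0,1.5,0,0,0,2],[0,0,0.5,0,0,0,2],[0,0,0,0,0,0,2],[0,0,0,0,0,0,2],[0,0,0,0,0,0,2]]]'
python3 - <<'E'
from h import *
s=ctrl.get_state();M=R.from_rotvec(s["tool_rot"]).as_matrix();p=s["position"]
print(p,(M.T@(np.array([.5357,-.1928,.1108])-p)*100).round(2))
E
```

```text
time: 17.75
position: [0.5366, -0.1948, 0.2021]
tool_rot: [-0.555, 3.09, -0.002]
ft_force: [0.2, -0.0, -1.4]
grip_width: 0.297
[ 0.53660922 -0.19479779  0.20214738] [0.04 0.23 9.13]
```

```bash
python3 -m jog '[[[0,0.1,1,0,0,0,2],[0,0,2,0,0,0,2],[0,0,2,0,0,0,2],[0,0,2,0,0,0,2],[0,0,1,0,0,0,2],[0,0,0.5,0,0,0,2],[0,0,0.4,0,0,0,2],[0,0,0,0,0,0,2],[0,0,0,0,0,0,2],[0,0,0,0,0,0,2]]]'
python3 - <<'E'
from h import *
s=ctrl.get_state();M=R.from_rotvec(s["tool_rot"]).as_matrix();p=s["position"]
print(p,(M.T@(np.array([.5357,-.1928,.1108])-p)*100).round(2))
sc=imaging.get_image("scene");sd=imaging.get_image("side")
a=cv2.resize(sc["frame"][160:310,180:330],None,fx=2.6,fy=2.6);b=cv2.resize(sd["frame"][80:230,270:420],None,fx=2.6,fy=2.6)
cv2.imwrite("pics/w7.png",cv2.cvtColor(np.hstack([a,b]),cv2.COLOR_RGB2BGR))
E
```

```text
time: 18.75
position: [0.5358, -0.1936, 0.1123]
tool_rot: [-0.555, 3.091, -0.001]
ft_force: [-0.9, -0.1, -1.5]
grip_width: 0.295
[ 0.5358263  -0.19363045  0.11229761] [-0.02  0.08  0.15]
```

View pics/w7.png

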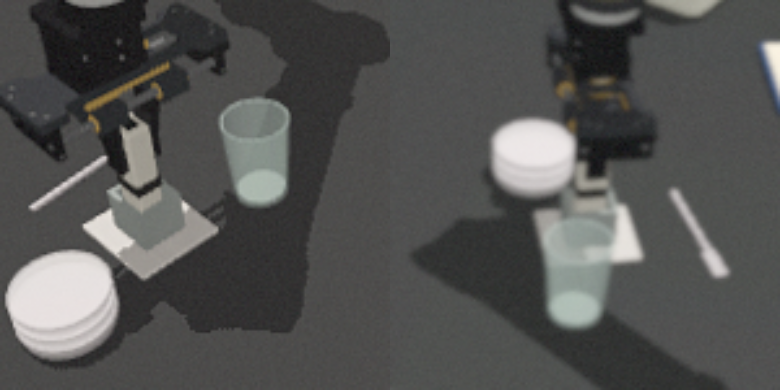

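The reader is back inside the socket, just above the floor. I'll lower it the last millimetre, let go and rise.

```bash
python3 -m jog '[[[0,0,0.1,0,0,0,2],[0,0,0,0,0,0,2],[0,0,0,0,0,0,2],[0,0,0,0,0,0,5.5],[0,0,0,0,0,0,5.5],[0,0,0,0,0,0,5.5],[0,0,0,0,0,0,5.5],[0,0,0,0,0,0,5.5],[0,0,0,0,0,0,5.5],[0,0,0,0,0,0,5.5],[0,0,-1,0,0,0,5.5],[0,0,-2,0,0,0,5.5]]]'
python3 -m jog '[[[0,0,-3,0,0,0,5.5],[0,0,-4,0,0,0,5.5],[0,0,-4,0,0,0,5.5],[0,0,-4,0,0,0,5.5],[0,0,-3,0,0,0,5.5],[0,0,-1,0,0,0,5.5],[0,0,0,0,0,0,5.5],[0,0,0,0,0,0,5.5]]]'
python3 - <<'E'
from h import *
s=ctrl.get_state();p=s["position"];print(p)
sc=imaging.get_image("scene");sd=imaging.get_image("side");w=imaging.get_image("wrist")
a=sc["frame"][160:310,180:330];b=sd["frame"][80:230,270:420];c=w["frame"][100:250,245:395]
cv2.imwrite("pics/w8.png",cv2.cvtColor(np.hstack([cv2.resize(x,None,fx=1.75,fy=1.75) for x in(a,b,c)]),cv2.COLOR_RGB2BGR))
E
```

```text
time: 20.05
position: [0.5342, -0.1931, 0.14]
tool_rot: [0.555, -3.089, -0.001]
ft_force: [-0.9, -0.4, 0.2]
grip_width: 0.631
time: 20.85
position: [0.5348, -0.1932, 0.3293]
tool_rot: [0.555, -3.091, -0.001]
ft_force: [-0.5, 0.1, -0.7]
grip_width: 0.628
[ 0.53477048 -0.19323     0.32932534]
```

View pics/w8.png

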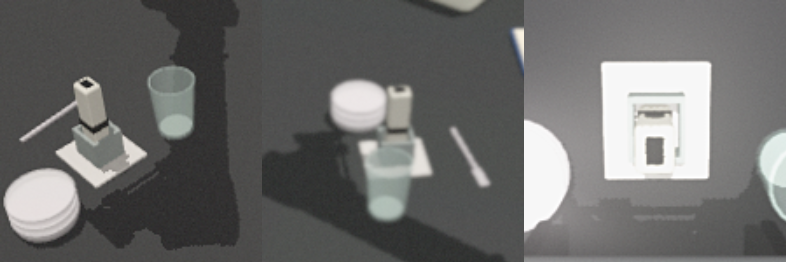

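The reader stands upright in its socket again, released, and the fingers came away clean. I'll move to just short of the handle to look from near.

```bash
python3 -m jog '[[[-0.4,1.9,0,0,0,0,5.5],[-1.0,3.5,0,0,0,0,5.5],[-1.3,3.9,0,0,0,0,5.5],[-1.3,3.9,0,0,0,0,5.5],[-1.3,3.9,0,0,0,0,5.5],[-1.3,3.9,0,0,0,0,5.5],[-1.3,3.9,0,0,0,0,5.5],[-1.3,3.9,0,0,0,0,5.5],[-1.3,3.9,0,0,0,0,5.5],[-1.3,3.9,0,0,0,0,5.5],[-1.2,3.5,0,0,0,0,5.5],[-0.8,2.0,0,0,0,0,5.5]]]'
python3 -m jog '[[[0,0,0,0,0,6.75,5.5],[0,0,0,0,0,6.75,5.5],[0,0,0,0,0,6.75,5.5],[0,0,0,0,0,6.75,5.5],[0,0,0,0,0,0,5.5],[0,0,0,0,0,0,5.5],[0,0,0,0,0,0,5.5]]]'
python3 - <<'E'
from h import *
s=ctrl.get_state();M=R.from_rotvec(s["tool_rot"]).as_matrix();p=s["position"];print(p,np.degrees(np.arctan2(M[1,1],M[0,1])))
w=imaging.get_image("wrist");save(w,"w9f.png")
for l,z in[("label",.058),("handle",.155),("carrier",.05)]:
    print(l,[(a,b.tolist(),onz(w,b,z).round(4)) for a,b in sp(l,"wrist")])
cv2.imwrite("pics/w9.png",cv2.cvtColor(cv2.resize(w["frame"][130:280,220:420],None,fx=4,fy=4),cv2.COLOR_RGB2BGR))
E
```

```text
time: 22.2
position: [0.5167, 0.2529, 0.3289]
tool_rot: [0.561, -3.088, -0.0]
ft_force: [0.7, -0.3, -0.7]
grip_width: 0.632
time: 22.9
position: [0.5183, 0.2488, 0.3303]
tool_rot: [-0.18, -3.136, 0.001]
ft_force: [0.6, -0.2, -0.1]
grip_width: 0.632
[0.51829732 0.24881719 0.33031357] 83.44006445745677
label [(0.67, [325.6, 171.4], array([0.5163, 0.2558, 0.058 ]))]
handle [(0.65, [324.2, 243.0], array([0.5783, 0.2458, 0.155 ]))]
carrier [(0.69, [323.7, 215.5], array([0.579 , 0.2463, 0.05  ]))]
```

View pics/w9.png

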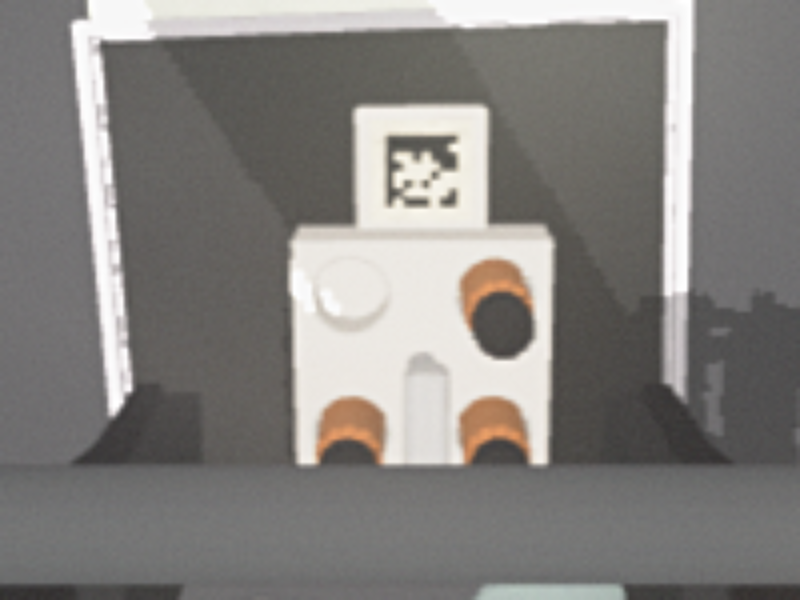

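The crop shows the empty pocket at (350,290), vials in the other three, and the handle bar running from (427,365) down to (427,460), with the block's edges nearly upright in the picture.

```bash
python3 - <<'E'
from h import *
s=ctrl.get_state();M=R.from_rotvec(s["tool_rot"]).as_matrix();p=s["position"];print(p)
w=imaging.get_image("wrist")
f=lambda u,v,z: onz(w,np.array([u,v])/4+[220,130],z)[:2].round(4)
for n,a,b,z in[("bar",(427,372),(427,458),.162),("blockL",(291,240),(297,462),.076),("blockR",(553,240),(549,462),.076),("front",(291,240),(553,238),.076),("ledgeL",(355,108),(357,225),.058),("ledgeR",(487,105),(487,225),.058),("labeltop",(355,108),(487,105),.058)]:
    A,B=f(*a,z),f(*b,z);d=B-A;print(n,A,B,np.degrees(np.arctan2(d[1],d[0])).round(1))
e=f(427,366,.162);print("bar end+25",e)
for z in (.162,.155): print(M.T@(np.array([.578,.25,.158])-p)*100)
E
```

```text
[0.5182184  0.24916091 0.33053108]
bar [0.554  0.2515] [0.5776 0.2489] -6.3
blockL [0.5327 0.2115] [0.6086 0.2031] -6.3
blockR [0.5424 0.2954] [0.6184 0.2874] -6.0
front [0.5327 0.2115] [0.5418 0.2954] 83.8
ledgeL [0.4949 0.2364] [0.5338 0.2322] -6.2
ledgeR [0.4989 0.2796] [0.5388 0.2756] -5.7
labeltop [0.4949 0.2364] [0.4989 0.2796] 84.7
bar end+25 [0.5524 0.2517]
[-5.92868983  0.77193008 17.25311332]
[-5.92868983  0.77193008 17.25311332]
```

```bash
python3 -m jog '[[[-1,0.1,0,0,0,-0.4,5.5],[-2,0.2,1,0,0,0,5.5],[-2,0.3,1,0,0,0,5.5],[-0.9,0.1,2,0,0,0,5.5],[0,0,3,0,0,0,5.5],[0,0,3,0,0,0,5.5],[0,0,2,0,0,0,5.5],[0,0,0,0,0,0,5.5],[0,0,0,0,0,0,5.5],[0,0,0,0,0,0,5.5]]]'
python3 - <<'E'
from h import *
s=ctrl.get_state();M=R.from_rotvec(s["tool_rot"]).as_matrix();p=s["position"];print(p,(M.T@(np.array([.5775,.249,.158])-p)*100).round(2))
ims={c:imaging.get_image(c) for c in("scene","side")}
s2=ctrl.get_state()["position"];print(s2)
sc=ims["scene"]["frame"][80:230,320:470];sd=ims["side"]["frame"][180:330,220:370]
cv2.imwrite("pics/w10.png",cv2.cvtColor(np.hstack([cv2.resize(x,None,fx=2.6,fy=2.6) for x in (sc,sd)]),cv2.COLOR_RGB2BGR))
E
```

```text
time: 24.15
position: [0.5788, 0.25, 0.2123]
tool_rot: [0.171, 3.134, 0.002]
ft_force: [1.0, 0.7, 0.6]
grip_width: 0.63
[0.57877768 0.24997385 0.21233988] [ 0.13 -0.12  5.43]
[0.57858671 0.25003365 0.21235414]
```

View pics/w10.png

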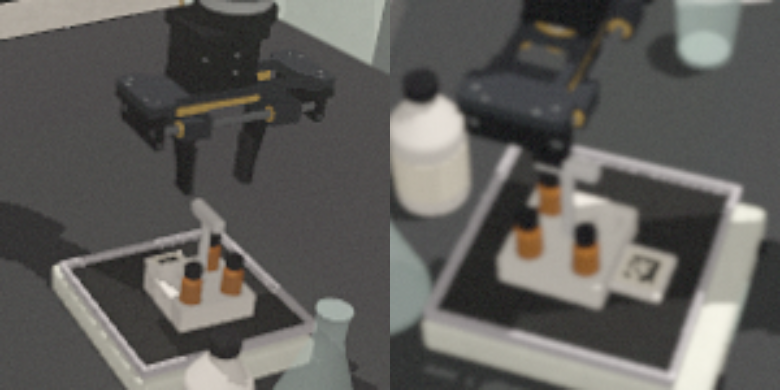

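The fingers straddle the bar from above, with vials clear below. Now descending and gripping.

```bash
python3 -m jog '[[[0.1,-0.1,1.5,0,0,0,5.5],[0,0,2,0,0,0,5.5],[0,0,1.3,0,0,0,5.5],[0,0,0.6,0,0,0,5.5],[0,0,0,0,0,0,5.5],[0,0,0,0,0,0,4],[0,0,0,0,0,0,3],[0,0,0,0,0,0,2],[0,0,0,0,0,0,1.6],[0,0,0,0,0,0,0.8],[0,0,0,0,0,0,0.8],[0,0,0,0,0,0,0.8]]]' 40
python3 -m jog '[[[0,0,0,0,0,0,0.8],[0,0,0,0,0,0,0.8],[0,0,0,0,0,0,0.8],[0,0,0,0,0,0,0.8],[0,0,0,0,0,0,0.8],[0,0,0,0,0,0,0.8]]]'
python3 -m jog '[[[0,0,-0.2,0,0,0,0.8],[0,0,-0.5,0,0,0,0.8],[0,0,-0.8,0,0,0,0.8],[0,0,-1,0,0,0,0.8],[0,0,-0.8,0,0,0,0.8],[0,0,-0.5,0,0,0,0.8],[0,0,-0.2,0,0,0,0.8],[0,0,0,0,0,0,0.8],[0,0,0,0,0,0,0.8]]]'
```

```text
time: 25.45
position: [0.5765, 0.2487, 0.1566]
tool_rot: [0.171, 3.137, -0.0]
ft_force: [0.9, -0.7, 1.3]
grip_width: 0.133
time: 26.05
position: [0.5765, 0.2487, 0.1566]
tool_rot: [0.171, 3.137, -0.0]
ft_force: [-0.2, -0.6, 1.0]
grip_width: 0.128
time: 26.95
position: [0.5763, 0.2488, 0.1962]
tool_rot: [-0.171, -3.136, 0.0]
ft_force: [0.1, -0.5, -4.0]
grip_width: 0.134
```

The opening is 11.6 mm and the wrist reads about 5 N of load, so the carrier is hanging. I'll raise it the last 6 cm slowly.

```bash
python3 -m jog '[[[0,0,-0.3,0,0,0,0.8],[0,0,-0.7,0,0,0,0.8],[0,0,-1,0,0,0,0.8],[0,0,-1.1,0,0,0,0.8],[0,0,-1.1,0,0,0,0.8],[0,0,-0.9,0,0,0,0.8],[0,0,-0.6,0,0,0,0.8],[0,0,-0.3,0,0,0,0.8],[0,0,0,0,0,0,0.8],[0,0,0,0,0,0,0.8],[0,0,0,0,0,0,0.8],[0,0,0,0,0,0,0.8]]]'
python3 - <<'E'
from h import *
s=ctrl.get_state();print(s["position"],s["ft_force"],s["torque"],s["grip_width"]*87,np.abs(s["qd"]).max())
ims={c:imaging.get_image(c) for c in("scene","side")}
for l in("label","handle","carrier"):
    rs=[ray(ims[c],sp(l,c)[0][1]) for c in ims if sp(l,c)]
    if len(rs)==2: print(l,tri(rs).round(3))
sc=ims["scene"]["frame"][60:310,180:480];sd=ims["side"]["frame"][80:330,210:430]
cv2.imwrite("pics/w11.png",cv2.cvtColor(np.hstack([cv2.resize(x,None,fx=1.5,fy=1.5) for x in (sc,sd)]),cv2.COLOR_RGB2BGR))
E
```

```text
time: 28.15
position: [0.5763, 0.2488, 0.2561]
tool_rot: [-0.171, -3.136, 0.001]
ft_force: [0.2, -0.1, -3.0]
grip_width: 0.131
[0.57629581 0.24877157 0.25605509] [ 0.22591705 -0.14799591 -2.98224502] [-0.03113361  0.04532021  0.03565183] 11.424991803861529 0.003153966826144437
label [0.513 0.265 0.16 ]
handle [0.577 0.25  0.248]
carrier [0.575 0.248 0.145]
```

The viewing limit is reached, so I'll check tilt and vials numerically from several views.

```bash
python3 - <<'E'
from h import *
lv=np.array([.576,.249,.1495]);c,s_=np.cos(np.radians(-6.1)),np.sin(np.radians(-6.1))
W=lambda x,y,z: lv+[c*x-s_*y,s_*x+c*y,z]
pts={"label":W(-.062,0,.008),"handle":W(0,0,.105),"carrier":lv}
vs={i:W(*q,.006) for i,q in enumerate([(-.0235,.0235),(.0235,-.0235),(.0235,.0235)])}
R_={k:[] for k in pts}
for cam in("scene","side","wrist"):
  for k in range(2 if cam!="wrist" else 1):
    im=imaging.get_image(cam)
    for l in pts:
        e=proj(im,pts[l]);q=[b for a,b in sp(l,cam) if np.hypot(*(b-e))<15]
        print(cam,l,"exp",e.round(1),"seen",q[0] if q else None)
        if q:R_[l].append(ray(im,q[0]))
  print(cam,"vials exp",[proj(im,v).round(0).tolist() for v in vs.values()],"seen",[(round(x["conf"],2),np.round([x["point"][1]*640,x["point"][0]*400]).tolist()) for x in finder.spot_point("vial0",cam)[:4]])
for l in R_:
    if len(R_[l])>1: print(l,tri(R_[l]).round(4),"level exp",pts[l].round(4))
for l in ("reader","stand"):
    print(l,{cam:sp(l,cam)[:1] for cam in("scene","side")})
s=ctrl.get_state();print(s["time"],s["position"],s["grip_width"]*87)
E
```

```text
scene label exp [388.2 150.1] seen [389.7 149.4]
scene handle exp [403.5 127.2] seen None
scene carrier exp [399.  163.8] seen [398.  164.6]
scene label exp [388.2 150.1] seen [388.  148.6]
scene handle exp [403.5 127.2] seen [404.3 129.3]
scene carrier exp [399.  163.8] seen [398.8 164.9]
scene vials exp [[403.0, 156.0], [396.0, 168.0], [412.0, 165.0]] seen [(0.6, [410.0, 162.0]), (0.53, [401.0, 161.0]), (0.48, [385.0, 148.0]), (0.47, [394.0, 168.0])]
side label exp [319.1 249.5] seen [320.4 252.6]
side handle exp [288.1 204.5] seen [287.2 207.2]
side carrier exp [288.9 244.1] seen [289.6 247.2]
side label exp [319.1 249.5] seen [320.2 251.3]
side handle exp [288.1 204.5] seen [287.8 206.5]
side carrier exp [288.9 244.1] seen [288.2 244.5]
side vials exp [[296.0, 254.0], [282.0, 231.0], [273.0, 247.0]] seen [(0.66, [293.0, 251.0]), (0.54, [281.0, 231.0]), (0.51, [272.0, 247.0])]
wrist label exp [320.6 126.7] seen [320.9 131.5]
wrist handle exp [321.2 258.7] seen [321.6 263. ]
wrist carrier exp [320.7 204.6] seen [319.8 208.5]
wrist vials exp [[351.0, 177.0], [292.0, 234.0], [350.0, 234.0]] seen [(0.85, [350.0, 180.0]), (0.45, [294.0, 237.0]), (0.38, [350.0, 233.0])]
label [0.5129 0.2588 0.1575] level exp [0.5144 0.2556 0.1575]
handle [0.5782 0.2496 0.2496] level exp [0.576  0.249  0.2545]
carrier [0.5766 0.2486 0.1462] level exp [0.576  0.249  0.1495]
reader {'scene': [(0.84, array([239.1, 246.7]))], 'side': [(0.65, array([346.3, 169.4]))]}
stand {'scene': [(0.9, array([238.8, 245.9]))], 'side': [(0.61, array([345.2, 170.7]))]}
30.2 [0.57649779 0.24885627 0.2565655 ] 11.496365205547606
```

The expected and seen points differ by the same few pixels everywhere, so the carrier is level to within measurement error. All three vials show in their pockets and the reader is at the stand.

```bash
python3 -c "
from bench import close_job
print(close_job())"
```

```text
the job is handed in; nothing more can be done
None
```

I did the whole job and handed it in at about 30 s of the 69 s allowed; the hand-in gave no verdict.

- **Reader:** I held it over the label for more than 2 s. The tool was within about 2 mm of the label's middle, with the window about 73 mm above it. I then stood it back in its stand and let go; the picture showed it upright in the socket.
- **Carrier:** I lifted it by the handle and finished holding it still (jaws at 11.5 mm, commanded grip 40 N). Its underside is about 96–100 mm above the platform.
- **Vials:** all three showed in their pockets in the side and wrist views, within a few pixels of where they should be.
- **Bystanders:** my path stayed clear of them. I did not measure their positions again at the end.

**Where the checks disagreed:**
- **Carrier tilt:** the first two-camera estimate put the label about 7 mm too high, which would mean a tilt of about 0.1 rad, right at the limit. Five views together brought that down to about 3 mm (0.05 rad at most). The wrist view showed the same small shift at every point, which suggests the carrier is level.
- **Scene-camera vials:** one of the four detections was a stray, at about the label's position.
- **Last picture:** I could not view the final one because the 12-picture limit was reached. The final check therefore rests on the networks' numbers, not on a picture.

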